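# Sizing a cherry tomato with sprung tweezers

## Robot

A 7-joint arm with a two-finger parallel gripper is mounted at the origin on a cart in front of the work surface, level with it; the furniture and walls round the work are solid. World frame = base frame: x ahead of the robot, y to its left, z up, the work surface at z = 0. Lengths are in m, angles in degrees, forces in N, time in s.
With the tool pointing down it reaches from about 0.4 to 0.85 m from the base axis. Payload 4.4 kg.
Tool frame: the origin (TCP) lies where the fingers leave the gripper's body, on its centre line; the fingertips stand 97 mm ahead of it and the grasp point (between the pads) lies 78 mm ahead of it; z points along the fingers, y is the direction in which the jaws open and shut (so a half turn about z gives the same grasp; the last joint's range is limited). The gripper opens to 94 mm and grips with 3 to 60 N. Pads are 16 mm wide; open, the fingers measure 119 mm over their backs; the gripper's body (75 mm by 177 mm) begins 78 mm behind the grasp point.
Start: joints at [-70.863, 36.005, 2.206, 86.941, -1.547, 57.084, -1.146], TCP at [0.253, 0.599, 0.303] pointing down, gripper open.
Joint ranges: [-175.42, 175.42], [-21.48, 121.26], [-71.46, 75.88], [10.55, 141.38], [-63.04, 243.04], [13.31, 113.54], [-168.57, 168.57]. Speed limits (degrees/s): [147.25, 147.25, 180, 180, 180, 180, 180].

## Interface

Orientations are given as a 3x3 rotation matrix whose columns are the frame's x, y, z axes.
In Python, from cell import ctrl gives the robot as it stands.
- The arm moves only by the tool move_arm, never from a script. Its argument "commands" is a list of rows, each an object with "claw": the finger opening in cm, from 0 to 9.4; "translation": the shift along the tool's x, y, z in cm, a list of three; "roll": the turn about the tool's z in rad. In form: [{"claw": claw, "translation": [x, y, z], "roll": roll}, ...]. A call has 1 to 12 rows; each row shifts and turns the commanded pose from where the row before left it, along the tool's axes as they then stand; what a row does not reach is not made up. A row lasts 1/10 s, in which the tool goes at most 50 mm and 8.59 degrees, less where a joint would pass 70% of its speed; a pose out of reach is approached as far as the arm can. A call with a gripper value outside its range is refused whole. The fingers move at their own pace and stop on an object; "force" is the grip in N (left out, the last holds). Time passes only in rows, so rows that do not move let the fingers close. It gives the time, the measured TCP pose, the force and the opening at its end, in the units of the state.
- ctrl.observe(): the state, without advancing time (a new reading comes with each control period).
- ctrl.snapshot(name): name is "scene" or "side" or "wrist"; returns a dict with "image" (384x512x3 uint8, red, green, blue), "fov_y" (degrees; the focal length in pixels is half the picture's height over the tangent of half this angle, whatever the lens; pixels are square), "cx", "cy" (the principal point, pixels), "R" (3x3) and "t" (3): a world point X has camera coordinates R X + t; the wrist camera has in their place "hand_eye" (4x4, takes a point from camera to tool coordinates, whose origin is the TCP and whose axes are the flange's). Camera axes: x right, y down, z forward; pixel columns grow to the right and rows downward; lengths in m; the calibration is good to about 2 mm. A picture is of the moment at which its call begins: read the wrist's pose just before it. There is no depth.
- ctrl.finish_job(): hands the job in, once; it reports no verdict.
The state is a dict: "t": time; "qpos": joint angles; "joint_velocities": joint speeds; "effort": joint torques, N m; "position": TCP position; "tcp_rot": TCP orientation; "wrist_force": force on the tool from outside, world axes, zero at the start; "ft_torque": the same for the moment, N m; "opening": finger opening in m.
Only numpy, scipy, OpenCV 4.12 (cv2) and the standard library are available. Lean on these libraries where they do the work, as an engineer would, in place of code of your own. Each camera call takes 0.05 s, during which the arm holds its last target.

## Task

Set the single cherry tomato in the cup of the little blue stand and let go of it. Then pick up the sprung sizing tweezers, squeeze them until the red pointer stands in the green band of their scale, and hold them steady in the air at that gap with their tips astride the tomato on its stand, touching neither the tomato nor the stand; finish while holding them so. Leave the other things where they are.

Things in the scene. Friction and masses are not known exactly. Their poses are not given: they have to be found in the camera images.
- tomato_center (a point): centre of the single loose round red cherry tomato without stem, a ball about 38 mm across, 19 g, lying on the worktop (the four tomatoes on a vine are another thing)
- stand_rim (a point): centre of the rim of the small blue egg-cup stand, 70 mm above the worktop. Fixed to the worktop; round foot 60 mm across, thin stem, and on top an upright cup 34 mm across outside, 28 mm across inside at the rim and 11 mm deep. The tomato sits on its rim like an egg, its centre then about 13 to 15 mm above this point
- tweezers_grip (a point): midway between the two black grip pads of the steel tweezers, 11 mm above their underside. They lie flat, 75 g, 159 mm long; x points along the middle line to the tips, y left, z up. Pads on the arms' outsides are 22 mm long and high; over both pads it is 50 mm open, 38 mm at the mark (pads then parallel). Squeezing there takes 3 N to start, 6 N at the mark; let go, they spring open
- tip_right (a point): inner face of the right tip, 10 mm before its end; 58 mm ahead of tweezers_grip along the middle line. Tip faces are 14 mm high. From tip_right to tip_left is the tip gap: 72 mm open, 52 mm at the middle of the green band, 48 to 56 mm within the band
- tip_left (a point): inner face of the left tip, opposite tip_right
- tweezers_arm (a joint): angle by which the tweezers are squeezed: 0 open, 0.14 rad at the middle of the green band, 0.112 to 0.168 within the band, 0.30 at most; 0.1 rad closes the tips by 14 mm and the pads by 8 mm
- spice_jar: bystander: spice jar with a black cap, 41 mm across, 105 mm high; origin under its middle
- timer: bystander: round kitchen timer, red top on a white base, 60 mm across, 48 mm high; origin at its underside
- mug: bystander: green mug, 92 mm across, 95 mm high; origin at its underside
- truss: bystander: four cherry tomatoes on a vine, 131x173x65 mm; origin at its underside
- tweezers_pin (a point): hinge pin at the rear of the tweezers, 82 mm behind tweezers_grip, 11 mm above their underside; the two arms swing level about it
- tweezers_scale (a point): white scale strip with the green band on top of the tweezers, 17 to 26 mm ahead of tweezers_grip, 9 mm above it; fixed to the right arm, it sticks out about 20 mm beyond the left arm at the mark. The left arm carries the red pointer; the spot is on the strip over the middle line
Mind the look-alikes: they are no part of the job. What is meant by the part that bears tomato_center is not purple, and is the smaller of those in its own colour.

How it is judged:
By the outcome, as a careful person would: the job done as asked, in the order asked, and still so for the second after the job is handed in, while the arm keeps its last pose, push and grip.
It also fails if it takes over 48 s, if anything falls off the work surface, if the arm or the gripper's body presses on something with over 40 N, if the wrist force passes 120 N, or if a joint passes its speed limit or range.

## Working session

There is one attempt and no reset: what is moved stays moved. The work goes in short steps, Python scripts to look and compute and a tool call to move; the robot and the scene stay as the last step left them, time stands still between calls to the robot, and variables do not carry over. Pictures are saved under pics/ and viewed, and the job is handed in when it is done.

Besides the shell and the picture viewer there is one more tool, called after ">>>" as name(argument=value, ...), one argument or row to a line, values as JSON. move_arm: Moves the arm, as the interface text tells. Its arguments: {"type":"object","properties":{"commands":{"type":"array"},"force":{"type":"number"}},"required":["commands"]}

```bash
mkdir -p pics; ls
cat > h.py <<'E'
import numpy as np, cv2
from cell import ctrl
def snap(n,f):
    st=ctrl.observe(); s=ctrl.snapshot(n)
    cv2.imwrite('pics/'+f,cv2.cvtColor(np.asarray(s['image']),cv2.COLOR_RGB2BGR))
    return st,s
def cam(st,s):
    f=192/np.tan(np.radians(s['fov_y'])/2)
    if 'R' in s: R=np.array(s['R']);t=np.array(s['t']); C=-R.T@t; Rw=R.T
    else:
        H=np.array(s['hand_eye']);Rt=np.array(st['tcp_rot']);p=np.array(st['position'])
        Rw=Rt@H[:3,:3]; C=Rt@H[:3,3]+p
    return f,s['cx'],s['cy'],C,Rw
def ray(c,u,v):
    f,cx,cy,C,Rw=c
    d=Rw@np.array([(u-cx)/f,(v-cy)/f,1]); return C,d/np.linalg.norm(d)
def onz(c,u,v,z):
    C,d=ray(c,u,v); return C+d*(z-C[2])/d[2]
def proj(c,X):
    f,cx,cy,C,Rw=c
    q=Rw.T@(np.array(X)-C); return np.array([f*q[0]/q[2]+cx,f*q[1]/q[2]+cy])
def tri(*rs):
    A=0;b=0
    for C,d in rs:
        P=np.eye(3)-np.outer(d,d); A=A+P; b=b+P@C
    X=np.linalg.solve(A,b); return X,[np.linalg.norm((np.eye(3)-np.outer(d,d))@(X-C)) for C,d in rs]
E
python3 - <<'E'
from h import *
import pickle
st=ctrl.observe(); print(st)
d={}
for n in ['scene','side','wrist']:
    st,s=snap(n,n+'0.png'); d[n]=(st,s); c=cam(st,s); print(n,s['fov_y'],s['cx'],s['cy'],c[3],c[4].round(3).tolist())
pickle.dump(d,open('s0.pkl','wb'))
E
```

```text
pics
{'t': 0.0, 'qpos': array([-70.8644262 ,  36.05685638,   2.20421657,  86.99507182,
        -1.54811507,  57.08307933,  -1.14312712]), 'joint_velocities': array([ 0.09760559, -0.00356747, -0.06759053,  0.02645284, -0.04107694,
       -0.08566781,  0.03432797]), 'effort': array([-3.15594752e-04, -5.49700534e+01,  1.14303656e+00, -1.86640924e+01,
       -5.22649172e-02,  2.34845630e-02,  1.56811016e-04]), 'position': array([0.25278535, 0.59831433, 0.30178295]), 'tcp_rot': array([[-9.21152961e-01,  3.89200129e-01, -6.94540002e-04],
       [ 3.89200748e-01,  9.21151390e-01, -1.70128900e-03],
       [-2.23654107e-05, -1.83746289e-03, -9.99998312e-01]]), 'wrist_force': array([-0.09440937,  0.29103297,  0.42281349]), 'ft_torque': array([0.00800907, 0.01313564, 0.01440852]), 'opening': 0.09399658937261796}
scene 48.659282582551405 250.7509882704295 187.14182394947315 [-0.03757477 -0.46869013  0.8771503 ] [[0.678, -0.517, 0.522], [-0.735, -0.494, 0.465], [0.017, -0.699, -0.715]]
side 50.38644745277505 264.0184132519505 184.07318446308875 [0.63627357 0.60253165 1.16069706] [[-0.978, 0.189, -0.084], [0.206, 0.868, -0.452], [-0.013, -0.459, -0.888]]
wrist 69.07856559223197 254.86106347482036 186.04216714791872 [0.1840969  0.6270857  0.38402192] [[0.388, 0.891, 0.234], [0.922, -0.375, -0.1], [-0.001, 0.254, -0.967]]
```

View pics/scene0.png

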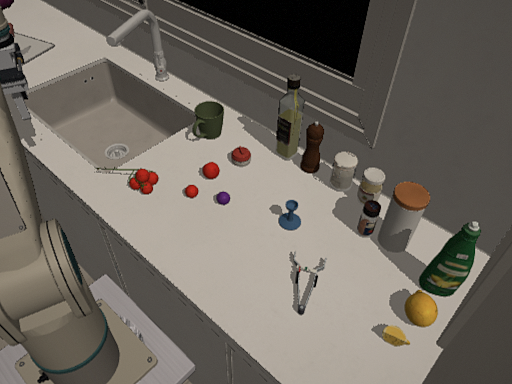

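View pics/side0.png

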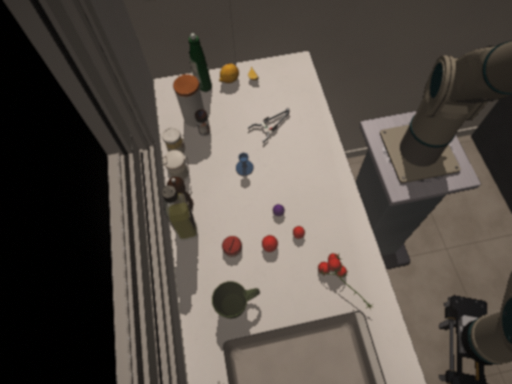

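View pics/wrist0.png

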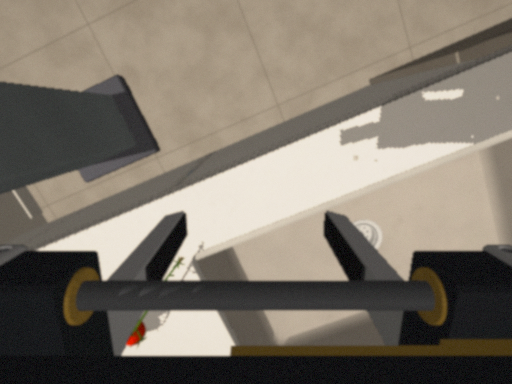

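The target is the smaller red ball, at scene (192,190) and side (299,232). The bigger red ball at scene (211,170) and the purple one are look-alikes. The stand is at scene (291,213) and side (244,165). The tweezers are at scene (307,280) and side (270,125). Next I'll measure them and zoom in.

Run:
```python
from h import *
import pickle
d=pickle.load(open('s0.pkl','rb'))
cs={k:cam(*v) for k,v in d.items()}
def blob(n,lo,hi,win):
    im=np.asarray(d[n][1]['image']); hsv=cv2.cvtColor(im,cv2.COLOR_RGB2HSV)
    m=cv2.inRange(hsv,np.array(lo),np.array(hi))
    if lo[0]==0: m|=cv2.inRange(hsv,np.array([168,lo[1],lo[2]]),np.array([180,255,255]))
    w=np.zeros_like(m);x0,y0,x1,y1=win;w[y0:y1,x0:x1]=1;m=m*w
    k,l,s,c=cv2.connectedComponentsWithStats(m); i=1+np.argmax(s[1:,4]); return c[i],s[i]
for nm,a,b in [('small',(180,180,203,200),(288,222,310,242)),('big',(201,158,222,182),(258,232,281,255))]:
    u,su=blob('scene',(0,120,60),(10,255,255),a);v,sv=blob('side',(0,120,60),(10,255,255),b)
    print(nm,u,su,v,sv)
    X,e=tri(ray(cs['scene'],*u),ray(cs['side'],*v));print(X,e, onz(cs['scene'],*u,.019),onz(cs['side'],*v,.019))
u,su=blob('scene',(100,90,30),(125,255,255),(270,190,310,240));v,sv=blob('side',(100,90,30),(125,255,255),(225,145,262,185))
print('stand',u,su,v,sv)
im=cv2.imread('pics/scene0.png');
A=cv2.resize(im[190:320,260:350],None,fx=4.6,fy=4.6,interpolation=cv2.INTER_CUBIC)
im=cv2.imread('pics/side0.png');B=cv2.resize(im[95:185,220:300],None,fx=4.8,fy=4.8,interpolation=cv2.INTER_CUBIC)
cv2.imwrite('pics/cA.png',A);cv2.imwrite('pics/cB.png',B)
```

```text
small [191.2        190.83076923] [185 185  13  13 130] [298.34693878 231.71428571] [294 226  10  12  98]
[0.4623679  0.19935062 0.0204738 ] [np.float64(0.0003839412042084883), np.float64(0.00038394120420850357)] [0.46356421 0.20030998 0.019     ] [0.46182528 0.19904738 0.019     ]
big [210.6713615 170.1314554] [203 162  17  17 213] [269.28888889 242.93888889] [262 236  15  16 180]
[0.55424294 0.21704566 0.02557855] [np.float64(0.0003324947451966888), np.float64(0.00033249474519670574)] [0.55912058 0.22219244 0.019     ] [0.5534952  0.21501088 0.019     ]
stand [289.99220779 216.83896104] [279 200  22  30 385] [243.09090909 158.81818182] [241 158   5   3  11]
```

View pics/cA.png

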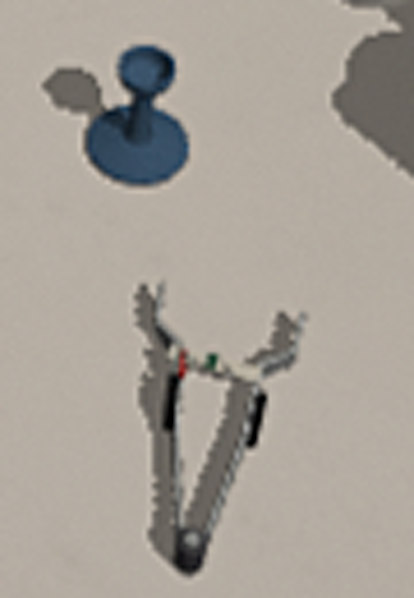

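View pics/cB.png

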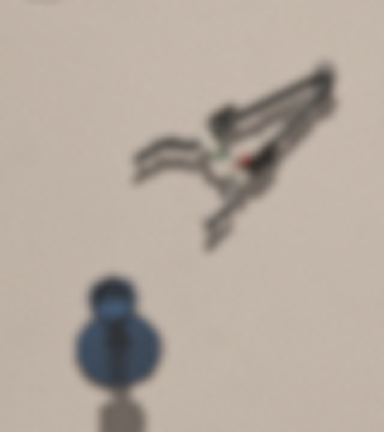

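Run:
```python
from h import *
import pickle
d=pickle.load(open('s0.pkl','rb'))
cs={k:cam(*v) for k,v in d.items()}
def A(x,y): return ray(cs['scene'],260+(x+.5)/4.6-.5,190+(y+.5)/4.6-.5)
def B(x,y): return ray(cs['side'],220+(x+.5)/4.8-.5,95+(y+.5)/4.8-.5)
P={}
for n,a,b in [('rim',(148,65),(114,297)),('foot',(138,140),(119,350)),('pin',(190,540),(325,75)),('lpad',(170,400),(262,156)),('rpad',(256,418),(222,122)),('ltip',(160,285),(208,230)),('rtip',(303,317),(137,157))]:
    X,e=tri(A(*a),B(*b));print(n,X.round(4),round(e[0],4)); P[n]=X
g=(P['lpad']+P['rpad'])/2; v=g-P['pin'];print(g,np.linalg.norm(v[:2]),np.degrees(np.arctan2(v[1],v[0])))
st=ctrl.observe();T=np.array(st['tcp_rot']);print(np.degrees(np.arctan2(T[1,0],T[0,0])))
```

```text
rim [ 0.5776 -0.0606  0.0723] 0.0014
foot [ 0.5786 -0.0594  0.0055] 0.0017
pin [ 0.391  -0.2432  0.0203] 0.0009
lpad [ 0.4494 -0.1863  0.0156] 0.0
rpad [ 0.4715 -0.2237  0.0134] 0.0011
ltip [ 0.5011 -0.136   0.0141] 0.0022
rtip [ 0.5371 -0.2054  0.0157] 0.0012
[ 0.4604465  -0.20501949  0.01448892] 0.07926401750313254 28.81707366563517
157.09603669903538
```

>>> move_arm(
  commands=[
    {"claw":9.4,"translation":[-2,-1.6,0],"roll":0},
    {"claw":9.4,"translation":[-3.6,-3,0],"roll":0},
    {"claw":9.4,"translation":[-3.6,-3,0],"roll":0},
    {"claw":9.4,"translation":[-3.6,-3,0],"roll":0},
    {"claw":9.4,"translation":[-3.6,-3,0],"roll":0},
    {"claw":9.4,"translation":[-3.6,-3,0],"roll":0},
    {"claw":9.4,"translation":[-3.6,-3,0],"roll":0},
    {"claw":9.4,"translation":[-3.6,-3,0],"roll":0},
    {"claw":9.4,"translation":[-3.6,-3,2],"roll":0},
    {"claw":9.4,"translation":[-4.0,-3,3],"roll":0},
    {"claw":8,"translation":[0,0,3],"roll":0},
    {"claw":8,"translation":[0,0,0],"roll":0},
  ],
  force=5,
)

```text
t: 1.35
position: [0.4569, 0.2045, 0.2245]
tcp_rot: [[-0.92, 0.392, -0.006], [0.392, 0.92, -0.003], [0.004, -0.005, -1.0]]
wrist_force: [-1.1, -0.4, -0.3]
opening: 0.0821
```

Run:
```python
from h import *
st,s=snap('wrist','w1.png');c=cam(st,s);print(st['t'],st['position'],st['qpos'].round(1),st['tcp_rot'].round(4).tolist(),st['opening'])
print(proj(c,[.4624,.1995,.019]))
```

```text
1.35 [0.45685083 0.2045473  0.22451171] [-29.2  30.6   2.7 114.8  -2.3  35.   42. ] [[-0.9199, 0.3921, -0.0062], [0.3921, 0.9199, -0.0033], [0.0044, -0.0055, -1.0]] 0.08206094523749274
[253.85622778 192.29834452]
```

View pics/w1.png

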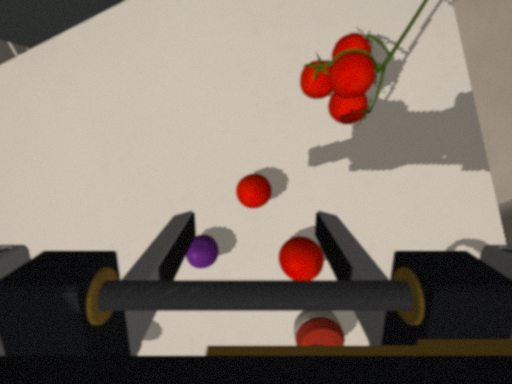

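```bash
cat >> h.py <<'E'
def delta(X):  # TCP target
    st=ctrl.observe();T=np.array(st['tcp_rot']);return (T.T@(np.array(X)-st['position'])*100).round(2)
E
python3 - <<'E'
from h import *
s=ctrl.snapshot('wrist');st=ctrl.observe();c=cam(st,s)
print(st['position'],onz(c,253.8,190.4,.019))
print(delta([.4622,.1997,.022+.078]))
E
```

```text
[0.4577892  0.20746124 0.22735262] [0.46310852 0.20358673 0.019     ]
[-0.72 -0.54 12.73]
```

Run:
```python
from h import *
for i in range(4):
    st=ctrl.observe();print(st['position'],st['joint_velocities'].round(2)); ctrl.snapshot('wrist')
s=ctrl.snapshot('wrist');im=np.asarray(s['image']);hsv=cv2.cvtColor(im,cv2.COLOR_RGB2HSV)
m=cv2.inRange(hsv,(0,120,60),(10,255,255))[160:222,225:285];M=cv2.moments(m,True);u=M['m10']/M['m00']+225;v=M['m01']/M['m00']+160
st=ctrl.observe();c=cam(st,s);X=onz(c,u,v,.019);print(u,v,X,delta([*X[:2],.1]),delta([.4624,.1995,.1]))
```

```text
[0.4577892  0.20746124 0.22735262] [-1.08 -1.66 -0.24 -1.3   0.05 -0.09  0.01]
[0.45816236 0.20810185 0.22808143] [-0.54 -1.08 -0.   -0.47  0.05 -0.16 -0.03]
[0.45835942 0.20832146 0.22846521] [-0.32 -0.58  0.16 -0.16  0.05 -0.16  0.11]
[0.45837757 0.20836846 0.22858891] [-0.02 -0.2   0.21  0.16 -0.04 -0.27  0.03]
247.7313266443701 188.65217391304347 [0.46033392 0.1989986  0.019     ] [-0.51 -0.78 12.85] [-0.69 -0.66 12.85]
```

>>> move_arm(
  commands=[
    {"claw":8,"translation":[-0.6,-0.7,2],"roll":0},
    {"claw":8,"translation":[0,0,3],"roll":0},
    {"claw":8,"translation":[0,0,3],"roll":0},
    {"claw":8,"translation":[0,0,2],"roll":0},
    {"claw":8,"translation":[0,0,0],"roll":0},
    {"claw":8,"translation":[0,0,0],"roll":0},
    {"claw":8,"translation":[0,0,0],"roll":0},
  ],
)

```text
t: 2.4
position: [0.4618, 0.1986, 0.1287]
tcp_rot: [[-0.921, 0.389, 0.002], [0.389, 0.921, 0.001], [-0.002, 0.002, -1.0]]
wrist_force: [0.7, 0.1, -0.5]
opening: 0.0801
```

Run:
```python
from h import *
st,s=snap('wrist','w2.png')
print(st['position'],st['joint_velocities'].round(1),delta([.4613,.1993,.1]))
```

```text
[0.4617584  0.19862577 0.12865967] [ 0.1 -0.3  0.1  0.1 -0.  -0.2  0. ] [0.08 0.04 2.87]
```

View pics/w2.png

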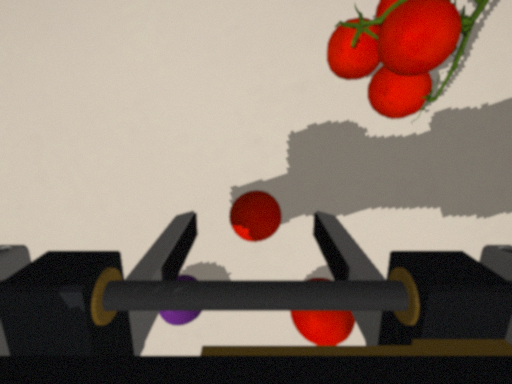

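The tomato, at about (255,215), is centred between the fingers. I'll go down to it and grip.

>>> move_arm(
  commands=[
    {"claw":8,"translation":[0,0,1.4],"roll":0},
    {"claw":8,"translation":[0,0,1.3],"roll":0},
    {"claw":8,"translation":[0,0,0],"roll":0},
    {"claw":8,"translation":[0,0,0],"roll":0},
    {"claw":3.2,"translation":[0,0,0],"roll":0},
    {"claw":3.2,"translation":[0,0,0],"roll":0},
    {"claw":3.2,"translation":[0,0,0],"roll":0},
    {"claw":3.2,"translation":[0,0,0],"roll":0},
    {"claw":3.2,"translation":[0,0,0],"roll":0},
    {"claw":3.2,"translation":[0,0,0],"roll":0},
    {"claw":3.2,"translation":[0,0,0],"roll":0},
  ],
  force=5,
)

```text
t: 3.55
position: [0.4611, 0.1981, 0.1003]
tcp_rot: [[-0.921, 0.389, 0.0], [0.389, 0.921, 0.0], [-0.0, 0.0, -1.0]]
wrist_force: [0.4, -0.5, 0.9]
opening: 0.0369
```

Run:
```python
from h import *
st,s=snap('wrist','w3.png')
print(st['position'],st['opening'],st['wrist_force'])
```

```text
[0.46105429 0.19807784 0.10034512] 0.03688018260985668 [ 0.40566584 -0.49675154  0.8614707 ]
```

View pics/w3.png

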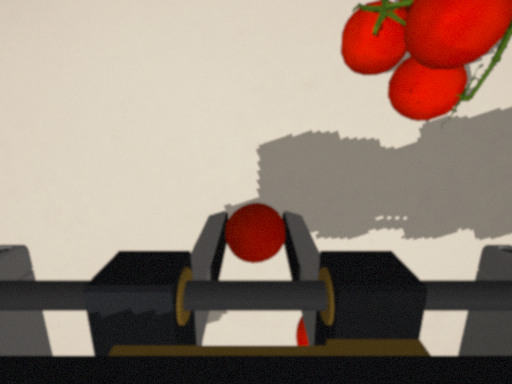

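>>> move_arm(
  commands=[
    {"claw":3.2,"translation":[0,0,-2],"roll":0},
    {"claw":3.2,"translation":[0,0,-4],"roll":0},
    {"claw":3.2,"translation":[0,0,-4],"roll":0},
    {"claw":3.2,"translation":[-1,-0.9,-4],"roll":0},
    {"claw":3.2,"translation":[-3,-2.8,0],"roll":0},
    {"claw":3.2,"translation":[-3.2,-3,0],"roll":0},
    {"claw":3.2,"translation":[-3.2,-3,0],"roll":0},
    {"claw":3.2,"translation":[-3.2,-3,0],"roll":0},
    {"claw":3.2,"translation":[-3.2,-3,0],"roll":0},
    {"claw":3.2,"translation":[-3.0,-2.6,0],"roll":0},
    {"claw":3.2,"translation":[-1.0,-1,0],"roll":0},
    {"claw":3.2,"translation":[0,0,0],"roll":0},
  ],
)

```text
t: 4.8
position: [0.5776, -0.0633, 0.24]
tcp_rot: [[-0.919, 0.393, -0.0], [0.393, 0.919, -0.001], [-0.0, -0.001, -1.0]]
wrist_force: [0.5, 0.6, -0.8]
opening: 0.0368
```

>>> move_arm(
  commands=[
    {"claw":3.2,"translation":[0,0,0],"roll":0.14},
    {"claw":3.2,"translation":[0,0,0],"roll":0.14},
    {"claw":3.2,"translation":[0,0,0],"roll":0.14},
    {"claw":3.2,"translation":[0,0,0],"roll":0.14},
    {"claw":3.2,"translation":[0,0,0],"roll":0.14},
    {"claw":3.2,"translation":[0,0,0],"roll":0.14},
    {"claw":3.2,"translation":[0,0,0],"roll":0.14},
    {"claw":3.2,"translation":[0,0,0],"roll":0.14},
    {"claw":3.2,"translation":[0,0,0],"roll":0},
    {"claw":3.2,"translation":[0,0,0],"roll":0},
    {"claw":3.2,"translation":[0,0,0],"roll":0},
    {"claw":3.2,"translation":[0,0,0],"roll":0},
  ],
)

```text
t: 6.0
position: [0.5773, -0.0603, 0.2403]
tcp_rot: [[-0.053, 0.999, -0.0], [0.999, 0.053, 0.001], [0.001, -0.0, -1.0]]
wrist_force: [0.2, 0.1, 0.7]
opening: 0.0366
```

Run:
```python
from h import *
import pickle
d={}
for n in ['scene','side','wrist']:
    st,s=snap(n,n+'4.png'); d[n]=(st,s)
pickle.dump(d,open('s4.pkl','wb'))
print(st['t'],st['position'],st['opening'],st['joint_velocities'].round(1),st['qpos'].round(1))
T=st['tcp_rot'];print(np.degrees(np.arctan2(T[1,0],T[0,0])))
a=cv2.imread('pics/scene4.png')[140:330,230:350];b=cv2.imread('pics/side4.png')[80:200,180:300]
A=cv2.resize(a,None,fx=3,fy=3,interpolation=2);B=cv2.resize(b,None,fx=3.3,fy=3.3,interpolation=2)
h=max(A.shape[0],B.shape[0]);o=np.zeros((h,A.shape[1]+B.shape[1],3),np.uint8);o[:A.shape[0],:A.shape[1]]=A;o[:B.shape[0],A.shape[1]:]=B
cv2.imwrite('pics/c4.png',o)
```

```text
6.1 [ 0.57742486 -0.06070248  0.24031705] 0.03676804563138286 [-0.1  0.1  0.3 -0.1  0.   0.1 -0.2] [ -9.3  36.   19.8 102.4 -16.6  44.5  21.9]
92.95931523252153
```

View pics/c4.png

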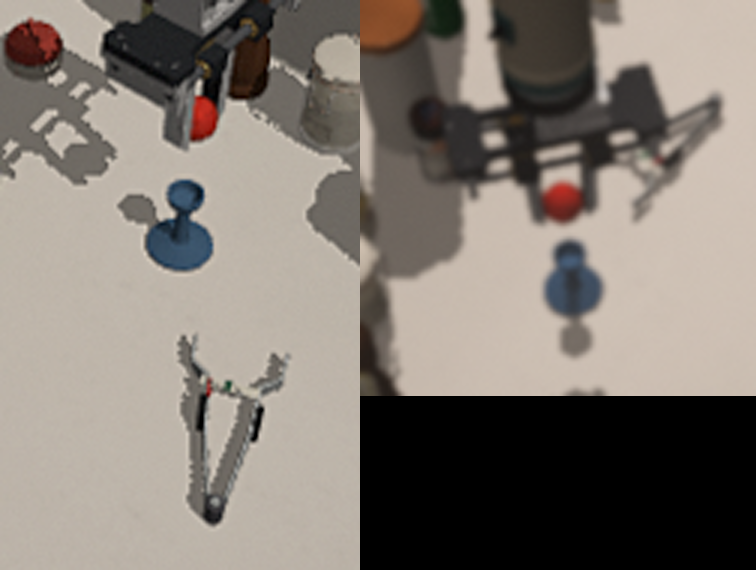

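View pics/wrist4.png

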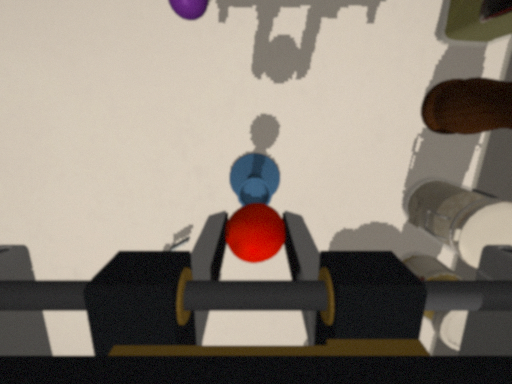

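Run:
```python
from h import *
import pickle
d=pickle.load(open('s4.pkl','rb'));cs={k:cam(*v) for k,v in d.items()}
def mask(n,lo,hi,win):
    im=np.asarray(d[n][1]['image']); hsv=cv2.cvtColor(im,cv2.COLOR_RGB2HSV)
    m=cv2.inRange(hsv,np.array(lo),np.array(hi));w=np.zeros_like(m);x0,y0,x1,y1=win;w[y0:y1,x0:x1]=1;return m*w
for n,w in [('scene',(285,165,310,190)),('side',(230,130,255,150)),('wrist',(215,200,295,265))]:
    m=mask(n,(0,120,40),(10,255,255),w);x,y,ww,h=cv2.boundingRect(m);M=cv2.moments(m,True);print(n,'tom',(x,y,ww,h),M['m10']/M['m00'],M['m01']/M['m00'],proj(cs[n],[*d[n][0]['position'][:2],.2403-.081]))
rs=[]
for n,w in [('scene',(270,190,312,240)),('side',(225,140,262,190)),('wrist',(215,140,300,215))]:
    m=mask(n,(98,80,15),(128,255,255),w);x,y,ww,h=cv2.boundingRect(m);rows=[(r+y,np.flatnonzero(m[r+y]).min(),np.flatnonzero(m[r+y]).max()) for r in range(h)]
    print(n,(x,y,ww,h),[tuple(map(int,r)) for r in rows])
    print(' rim pred',proj(cs[n],[.5776,-.0606,.07]),'foot',proj(cs[n],[.5776,-.0606,.004]))
print(onz(cs['wrist'],254.7,176,.003))
```

```text
scene tom (294, 168, 16, 19) 297.6727272727273 178.6090909090909 [294.16636906 179.71225052]
side tom (235, 135, 13, 12) 240.90740740740742 140.58333333333334 [241.29341753 140.78647673]
wrist tom (225, 203, 62, 60) 255.07810820494447 232.847366535292 [256.15247906 233.20193543]
scene (279, 200, 22, 30) [(200, 290, 293), (201, 287, 295), (202, 287, 296), (203, 287, 297), (204, 286, 297), (205, 286, 297), (206, 287, 297), (207, 287, 296), (208, 288, 296), (209, 289, 294), (210, 290, 293), (211, 290, 292), (212, 289, 292), (213, 286, 292), (214, 283, 294), (215, 282, 296), (216, 281, 297), (217, 280, 298), (218, 279, 299), (219, 279, 299), (220, 279, 299), (221, 279, 300), (222, 279, 300), (223, 280, 300), (224, 280, 299), (225, 281, 299), (226, 282, 298), (227, 283, 297), (228, 285, 296), (229, 288, 293)]
 rim pred [291.16093166 204.51046654] foot [289.05806241 221.04652418]
side (237, 157, 15, 16) [(157, 241, 245), (158, 241, 246), (159, 241, 246), (160, 241, 246), (161, 241, 243), (162, 241, 248), (163, 239, 249), (164, 238, 250), (165, 238, 250), (166, 238, 251), (167, 237, 251), (
[... 456 characters left out ...]
0, 232, 277), (171, 232, 277), (172, 231, 278), (173, 231, 278), (174, 231, 278), (175, 231, 278), (176, 231, 278), (177, 231, 278), (178, 231, 278), (179, 231, 278), (180, 231, 278), (181, 231, 278), (182, 231, 277), (183, 232, 277), (184, 232, 277), (185, 232, 277), (186, 232, 276), (187, 233, 276), (188, 233, 275), (189, 234, 275), (190, 234, 274), (191, 235, 274), (192, 236, 273), (193, 237, 272), (194, 237, 271), (195, 238, 270), (196, 239, 270), (197, 239, 269), (198, 239, 269), (199, 239, 269), (200, 240, 268), (201, 240, 268), (202, 241, 267), (203, 242, 246), (204, 243, 244)]
 rim pred [255.92058899 193.58662088] foot [255.71415095 177.82436454]
[ 0.57630966 -0.05870131  0.003     ]
```

>>> move_arm(
  commands=[
    {"claw":3.2,"translation":[0,0,2],"roll":0},
    {"claw":3.2,"translation":[0,0,2.5],"roll":0},
    {"claw":3.2,"translation":[0,0,1.5],"roll":0},
    {"claw":3.2,"translation":[0,0,0.5],"roll":0},
    {"claw":3.2,"translation":[0,0,0],"roll":0},
    {"claw":3.2,"translation":[0,0,0.2],"roll":0},
    {"claw":3.2,"translation":[0,0,0.2],"roll":0},
    {"claw":3.2,"translation":[0,0,0.2],"roll":0},
    {"claw":3.2,"translation":[0,0,0],"roll":0},
    {"claw":3.2,"translation":[0,0,0],"roll":0},
  ],
)

```text
t: 7.15
position: [0.5775, -0.0607, 0.1695]
tcp_rot: [[-0.051, 0.999, 0.0], [0.999, 0.051, 0.0], [0.0, 0.0, -1.0]]
wrist_force: [0.2, 0.3, -0.4]
opening: 0.0371
```

Run:
```python
from h import *
for i in range(3):
    st,s=snap('wrist','w5.png'); print(st['position'],st['wrist_force'].round(2),st['opening'])
snap('scene','s5.png');a=cv2.imread('pics/s5.png')[150:250,250:350];cv2.imwrite('pics/c5.png',cv2.resize(a,None,fx=4,fy=4,interpolation=2))
```

```text
[ 0.57754911 -0.06069639  0.16947381] [ 0.18  0.34 -0.45] 0.037122729840104514
[ 0.57755857 -0.06069594  0.16945184] [ 0.15 -0.37  0.25] 0.036927266230874965
[ 0.57757172 -0.06073042  0.16946189] [ 0.53 -0.19  0.04] 0.0369326215972346
```

View pics/c5.png

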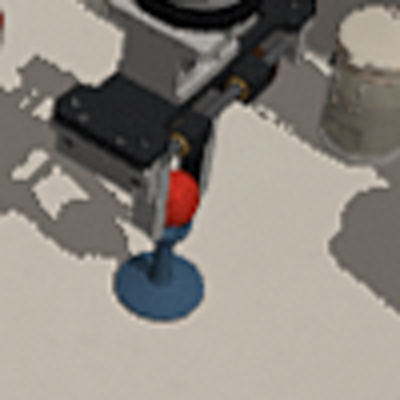

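View pics/w5.png

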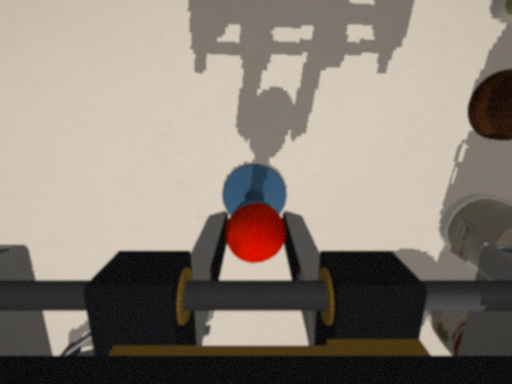

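>>> move_arm(
  commands=[
    {"claw":3.2,"translation":[0,0,0.2],"roll":0},
    {"claw":3.2,"translation":[0,0,0.1],"roll":0},
    {"claw":3.2,"translation":[0,0,0],"roll":0},
    {"claw":3.2,"translation":[0,0,0],"roll":0},
  ],
)

```text
t: 7.75
position: [0.5774, -0.0608, 0.1663]
tcp_rot: [[-0.051, 0.999, -0.0], [0.999, 0.051, 0.0], [0.0, -0.0, -1.0]]
wrist_force: [-0.5, 0.2, 0.8]
opening: 0.0366
```

>>> move_arm(
  commands=[
    {"claw":3.2,"translation":[0,0,0.1],"roll":0},
    {"claw":3.2,"translation":[0,0,0],"roll":0},
    {"claw":3.2,"translation":[0,0,0],"roll":0},
  ],
)

```text
t: 8.05
position: [0.5773, -0.0609, 0.1655]
tcp_rot: [[-0.051, 0.999, -0.0], [0.999, 0.051, -0.0], [-0.0, -0.0, -1.0]]
wrist_force: [-1.7, 0.0, 3.5]
opening: 0.0364
```

Run:
```python
from h import *
f=[]
for i in range(4):
    st=ctrl.observe(); s=ctrl.snapshot('wrist'); f.append(st['wrist_force'])
print(st['position'],np.mean(f,0))
im=np.asarray(s['image']);hsv=cv2.cvtColor(im,cv2.COLOR_RGB2HSV);m=cv2.inRange(hsv,(0,120,40),(10,255,255))[190:275,215:300];print(cv2.boundingRect(m))
```

```text
[ 0.57733368 -0.06089732  0.16544071] [-1.70248819 -0.48544677  4.34411922]
(9, 14, 63, 59)
```

>>> move_arm(
  commands=[
    {"claw":3.2,"translation":[0,-0.05,0],"roll":0},
    {"claw":3.2,"translation":[0,0,0],"roll":0},
    {"claw":4.2,"translation":[0,0,0],"roll":0},
    {"claw":5.0,"translation":[0,0,0],"roll":0},
    {"claw":6.0,"translation":[0,0,0],"roll":0},
    {"claw":6.0,"translation":[0,0,0],"roll":0},
    {"claw":6.0,"translation":[0,0,0],"roll":0},
  ],
)

```text
t: 8.95
position: [0.577, -0.0607, 0.1652]
tcp_rot: [[-0.051, 0.999, -0.0], [0.999, 0.051, 0.0], [0.0, -0.0, -1.0]]
wrist_force: [0.1, 0.5, 0.5]
opening: 0.0599
```

Run:
```python
from h import *
st,s=snap('wrist','w6.png'); print(st['t'],st['position'],st['wrist_force'].round(2),st['opening'])
```

```text
8.95 [ 0.5769987  -0.06066095  0.16517234] [0.09 0.5  0.52] 0.059870252942302436
```

View pics/w6.png

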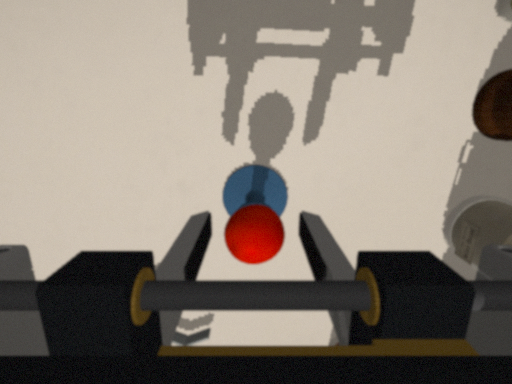

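>>> move_arm(
  commands=[
    {"claw":6.4,"translation":[0,0,-1],"roll":0},
    {"claw":6.4,"translation":[0,0,-3],"roll":0},
    {"claw":6.4,"translation":[0,0,-4],"roll":0},
    {"claw":8,"translation":[0,0,-2],"roll":0},
    {"claw":8,"translation":[-2.0,-1.8,0],"roll":0},
    {"claw":8,"translation":[-3.4,-3,0],"roll":0},
    {"claw":8,"translation":[-3.4,-3,0],"roll":0},
    {"claw":8,"translation":[-3.4,-3,0],"roll":0},
    {"claw":8,"translation":[-1.6,-1.6,0],"roll":0},
  ],
)

```text
t: 9.9
position: [0.4574, -0.2084, 0.2664]
tcp_rot: [[-0.046, 0.999, -0.0], [0.999, 0.046, -0.002], [-0.002, -0.0, -1.0]]
wrist_force: [0.7, 0.4, -0.4]
opening: 0.0799
```

>>> move_arm(
  commands=[
    {"claw":8,"translation":[0,0,0],"roll":0.14},
    {"claw":8,"translation":[0,0,0],"roll":0.14},
    {"claw":8,"translation":[0,0,0],"roll":0.14},
    {"claw":8,"translation":[0,0,0],"roll":0.14},
    {"claw":8,"translation":[0,0,0],"roll":0.14},
    {"claw":8,"translation":[0,0,0],"roll":0.14},
    {"claw":8,"translation":[0,0,0],"roll":0.14},
    {"claw":8,"translation":[0,0,0],"roll":0.14},
    {"claw":8,"translation":[0,0,0],"roll":0},
    {"claw":8,"translation":[0,0,0],"roll":0},
    {"claw":8,"translation":[0,0,0],"roll":0},
    {"claw":8,"translation":[0,0,0],"roll":0},
  ],
)

```text
t: 11.1
position: [0.4602, -0.2049, 0.2655]
tcp_rot: [[0.876, 0.482, 0.0], [0.482, -0.876, 0.0], [0.0, -0.0, -1.0]]
wrist_force: [-0.3, 0.2, -0.5]
opening: 0.0798
```

Run:
```python
from h import *
import pickle
d={}
for n in ['scene','wrist']:
    st,s=snap(n,n+'7.png'); d[n]=(st,s)
pickle.dump(d,open('s7.pkl','wb'))
print(st['t'],st['position'],st['opening'],st['joint_velocities'].round(1),st['qpos'].round(1))
T=st['tcp_rot'];print(np.degrees(np.arctan2(T[1,0],T[0,0])))
```

```text
11.15 [ 0.46015667 -0.20495451  0.2654442 ] 0.07982835337664197 [-0.2  0.2  0.2  0.  -0.1 -0.1 -0.3] [ -5.4  32.1  39.4 113.1 -28.6  44.8 -10.6]
28.802114530634064
```

View pics/wrist7.png

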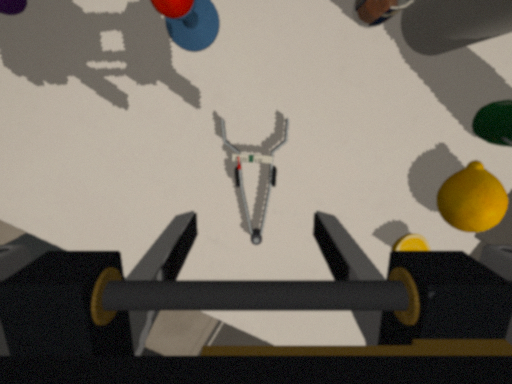

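View pics/scene7.png

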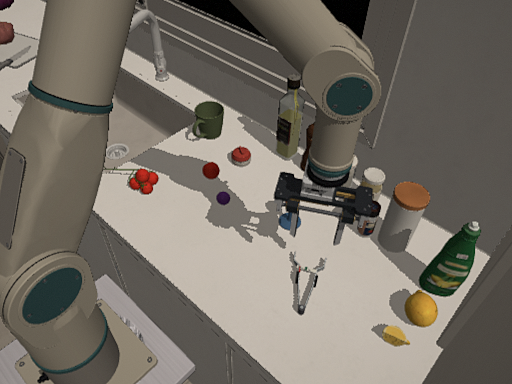

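Run:
```python
from h import *
import pickle
d=pickle.load(open('s7.pkl','rb'));c=cam(*d['wrist'])
im=cv2.imread('pics/wrist7.png')[100:255,195:310];cv2.imwrite('pics/c7.png',cv2.resize(im,None,fx=3.8,fy=3.8,interpolation=2))
P={k:onz(c,u,v,z) for k,u,v,z in [('pin',256,238,.02),('l',237.5,177,.02),('r',274,176,.02),('lt',222,136,.018),('rt',286,135,.018)]}
for k in P:print(k,P[k].round(4))
g=(P['l']+P['r'])/2;v=g-P['pin'];print(g,np.hypot(*v[:2]),np.degrees(np.arctan2(v[1],v[0])),np.linalg.norm(P['l']-P['r']))
g=(P['lt']+P['rt'])/2;v=g-P['pin'];print(g,np.hypot(*v[:2]),np.degrees(np.arctan2(v[1],v[0])))
```

```text
pin [ 0.3892 -0.2453  0.02  ]
l [ 0.4483 -0.1872  0.02  ]
r [ 0.4706 -0.2251  0.02  ]
lt [ 0.4824 -0.1485  0.018 ]
rt [ 0.5194 -0.2133  0.018 ]
[ 0.45941927 -0.20613871  0.02      ] 0.08043992717888353 29.156590781144214 0.04393923188349174
[ 0.50091705 -0.18087608  0.018     ] 0.12900066914076397 29.975631653091405
```

View pics/c7.png

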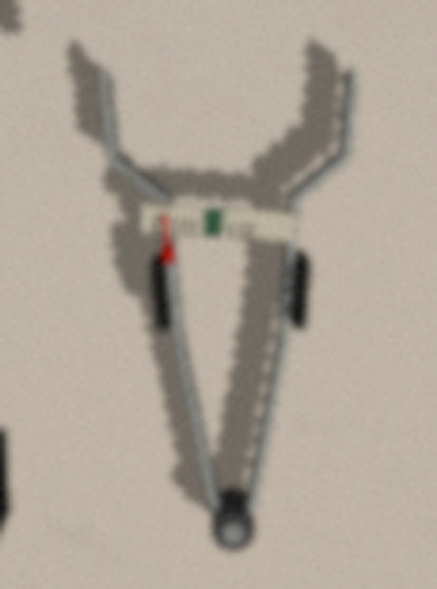

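Run:
```python
from h import *
import pickle
d=pickle.load(open('s7.pkl','rb'));c=cam(*d['wrist'])
q=lambda x,y,z: onz(c,195+(x+.5)/3.8-.5,100+(y+.5)/3.8-.5,z)
pin=q(234,524,.022)
for a,b,z in [((162,292),(299,289),.022),((104,72),(348,75),.018)]:
    A,B=q(*a,z),q(*b,z);m=(A+B)/2;v=m-pin;w=A-B
    print(m,np.hypot(*v[:2]),np.degrees(np.arctan2(v[1],v[0])),'perp',np.degrees(np.arctan2(w[1],w[0]))-90,np.linalg.norm(w))
A,B=q(162,292,.022),q(299,289,.022);print(delta([*((A+B)/2)[:2],.1]))
```

```text
[ 0.45999914 -0.20518587  0.022     ] 0.07981992305184257 29.742121106015844 perp 30.165489141924212 0.0431133098401203
[ 0.51740917 -0.17197002  0.018     ] 0.14614588628329533 29.882974914473827 perp 28.19067341098284 0.0737901944449596
[-3.000e-02  1.000e-02  1.654e+01]
```

>>> move_arm(
  commands=[
    {"claw":8,"translation":[0.1,0,2],"roll":-0.017},
    {"claw":8,"translation":[0,0,4],"roll":0},
    {"claw":8,"translation":[0,0,4],"roll":0},
    {"claw":8,"translation":[0,0,2.5],"roll":0},
    {"claw":8,"translation":[0,0,1],"roll":0},
    {"claw":7,"translation":[0,0,0],"roll":0},
    {"claw":7,"translation":[0,0,0],"roll":0},
    {"claw":7,"translation":[0,0,0],"roll":0},
  ],
)

```text
t: 12.0
position: [0.4618, -0.2049, 0.1316]
tcp_rot: [[0.868, 0.496, 0.002], [0.496, -0.868, -0.001], [0.002, 0.002, -1.0]]
wrist_force: [0.1, -0.6, -0.7]
opening: 0.0701
```

Run:
```python
from h import *
st,s=snap('wrist','w8.png');print(st['t'],st['position'],st['opening'],st['wrist_force'].round(1));c=cam(st,s)
T=st['tcp_rot'];print(np.degrees(np.arctan2(T[1,0],T[0,0])))
```

```text
12.0 [ 0.46184176 -0.20485613  0.13160528] 0.07008378926867118 [ 0.1 -0.6 -0.7]
29.732411346513583
```

View pics/w8.png

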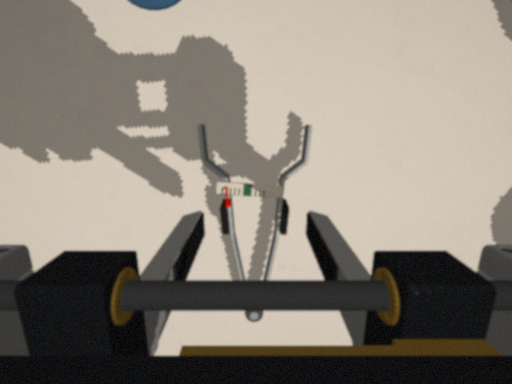

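Run:
```python
from h import *
st=ctrl.observe();s=ctrl.snapshot('wrist');c=cam(st,s)
A,B=onz(c,224,217,.022),onz(c,284.5,216,.022);pin=onz(c,254,315,.022);m=(A+B)/2;v=m-pin
print(A,B,m,np.hypot(*v[:2]),np.degrees(np.arctan2(v[1],v[0])),delta([*m[:2],.1]))
lt,rt=onz(c,202,126,.018),onz(c,308,126,.018);v=(lt+rt)/2-pin;print(np.hypot(*v[:2]),np.degrees(np.arctan2(v[1],v[0])))
print(st['position'])
```

```text
[ 0.44986432 -0.18538817  0.022     ] [ 0.47251577 -0.22341413  0.022     ] [ 0.46119004 -0.20440115  0.022     ] 0.08468635669491222 29.6448736178089 [-0.04 -0.05  3.14]
0.1492924568357627 29.49855237837617
[ 0.46177795 -0.20471911  0.13155246]
```

>>> move_arm(
  commands=[
    {"claw":7,"translation":[0,0,1.6],"roll":0},
    {"claw":7,"translation":[0,0,1.4],"roll":0},
    {"claw":7,"translation":[0,0,0],"roll":0},
    {"claw":7,"translation":[0,0,0],"roll":0},
    {"claw":5.4,"translation":[0,0,0],"roll":0},
    {"claw":4.8,"translation":[0,0,0],"roll":0},
    {"claw":4.4,"translation":[0,0,0],"roll":0},
    {"claw":4.0,"translation":[0,0,0],"roll":0},
    {"claw":3.8,"translation":[0,0,0],"roll":0},
    {"claw":3.8,"translation":[0,0,0],"roll":0},
    {"claw":3.8,"translation":[0,0,0],"roll":0},
    {"claw":3.8,"translation":[0,0,0],"roll":0},
  ],
  force=20,
)

```text
t: 13.3
position: [0.4616, -0.2046, 0.1008]
tcp_rot: [[0.868, 0.496, 0.001], [0.496, -0.868, -0.0], [0.001, 0.001, -1.0]]
wrist_force: [0.7, -0.5, 5.3]
opening: 0.0383
```

Run:
```python
from h import *
st,s=snap('wrist','w9.png');print(st['t'],st['position'],st['opening'],st['wrist_force'].round(1))
im=cv2.imread('pics/w9.png')[90:384,150:360];cv2.imwrite('pics/c9.png',cv2.resize(im,None,fx=2,fy=2,interpolation=2))
```

```text
13.3 [ 0.46156797 -0.20455133  0.10080727] 0.03829736832687982 [ 0.7 -0.5  5.3]
```

View pics/c9.png

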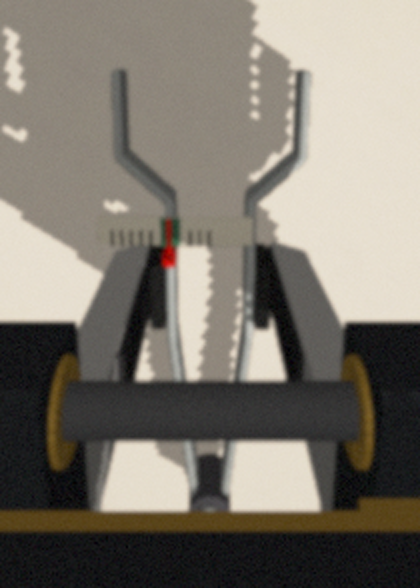

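>>> move_arm(
  commands=[
    {"claw":3.8,"translation":[0,0,-0.5],"roll":0},
    {"claw":3.8,"translation":[0,0,-1],"roll":0},
    {"claw":3.8,"translation":[0,0,-2],"roll":0},
    {"claw":3.8,"translation":[0,0,-3],"roll":0},
    {"claw":3.8,"translation":[0,0,-3],"roll":0},
    {"claw":3.8,"translation":[0,0,-3],"roll":0},
    {"claw":3.8,"translation":[0,0,-1],"roll":0},
    {"claw":3.8,"translation":[0,0,0],"roll":0},
    {"claw":3.8,"translation":[0,0,0],"roll":0},
  ],
)

```text
t: 14.25
position: [0.4607, -0.2038, 0.2346]
tcp_rot: [[0.868, 0.496, -0.001], [0.496, -0.868, 0.001], [-0.001, -0.001, -1.0]]
wrist_force: [-0.2, 0.2, -1.1]
opening: 0.0381
```

Run:
```python
from h import *
import pickle
d={}
for n in ['scene','side','wrist']:
    st,s=snap(n,n+'10.png'); d[n]=(st,s)
pickle.dump(d,open('s10.pkl','wb'))
print(st['t'],st['position'],st['opening'],st['wrist_force'].round(1),st['ft_torque'].round(2))
def cr(f,y0,y1,x0,x1,k):return cv2.resize(cv2.imread('pics/'+f)[y0:y1,x0:x1],None,fx=k,fy=k,interpolation=2)
cv2.imwrite('pics/c10w.png',cr('wrist10.png',90,384,150,360,2))
cv2.imwrite('pics/c10s.png',cr('scene10.png',150,330,230,370,3.3))
cv2.imwrite('pics/c10b.png',cr('side10.png',80,200,200,320,4))
```

```text
14.35 [ 0.46041431 -0.20392822  0.23405715] 0.03801280547965225 [-0.7  1.2 -0.9] [-0.1   0.07 -0.01]
```

View pics/c10w.png

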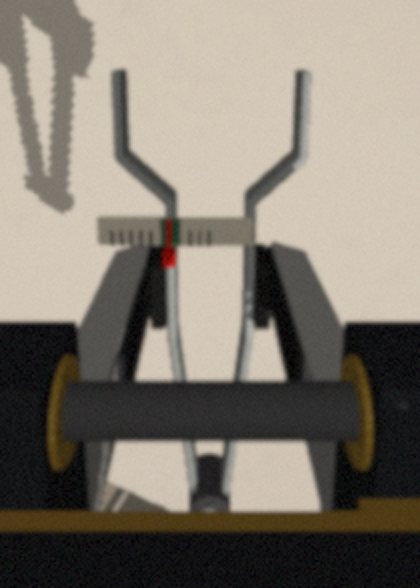

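View pics/c10s.png

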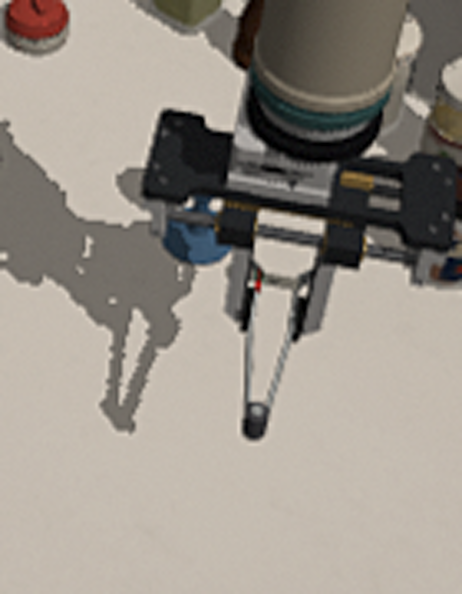

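View pics/c10b.png

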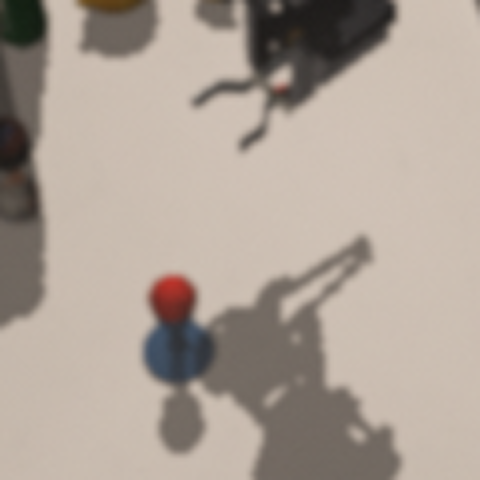

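Run:
```python
from h import *
import pickle
d=pickle.load(open('s10.pkl','rb'));st,s=d['wrist'];f=192/np.tan(np.radians(s['fov_y'])/2);H=np.array(s['hand_eye'])
def tool(u,v,z):
    dd=H[:3,:3]@np.array([(u-s['cx'])/f,(v-s['cy'])/f,1]);C=H[:3,3];return C+dd*(z-C[2])/dd[2]
# inner edges and outer at tip end / tip straight-part
for u,v in [(209.7,125.5),(301.3,125.5),(210.5,150),(299.5,150)]: print((u,v),tool(u,v,.083).round(4))
im=np.asarray(s['image']);g=cv2.cvtColor(im,cv2.COLOR_RGB2GRAY)
for v in (130,140,150,160): print(v,g[v,200:225].tolist(),g[v,285:312].tolist())
cs=cam(*d['side'])
im=np.asarray(d['side'][1]['image']);hsv=cv2.cvtColor(im,cv2.COLOR_RGB2HSV);m=cv2.inRange(hsv,(0,120,50),(10,255,255));m[:140]=0;m[172:]=0;m[:,:225]=0;m[:,262:]=0
M=cv2.moments(m,True);u=(M['m10']/M['m00'],M['m01']/M['m00']);print(u,cv2.boundingRect(m),onz(cs,*u,.0842),proj(cs,[.577,-.0607,.0842]))
```

```text
(209.7, 125.5) [ 0.0657 -0.0265  0.083 ]
(301.3, 125.5) [0.0658 0.0265 0.083 ]
(210.5, 150) [ 0.0515 -0.0266  0.083 ]
(299.5, 150) [0.0516 0.026  0.083 ]
130 [199, 199, 200, 198, 188, 156, 117, 100, 91, 84, 72, 64, 82, 129, 170, 193, 202, 200, 199, 200, 201, 202, 199, 199, 200] [201, 202, 202, 202, 203, 202, 202, 198, 202, 201, 199, 184, 146, 93, 71, 86, 113, 136, 153, 160, 170, 186, 197, 197, 202, 200, 201]
140 [200, 202, 202, 200, 193, 170, 135, 105, 90, 86, 67, 62, 68, 114, 162, 191, 199, 200, 200, 197, 202, 201, 201, 199, 201] [201, 202, 203, 204, 201, 202, 202, 202, 202, 201, 192, 163, 118, 76, 70, 94, 125, 149, 160, 168, 183, 198, 203, 202, 202, 203, 202]
150 [202, 201, 200, 202, 199, 188, 154, 118, 95, 87, 79, 66, 66, 105, 155, 190, 198, 203, 199, 201, 201, 203, 201, 201, 200] [202, 203, 202, 203, 201, 203, 202, 203, 203, 199, 187, 149, 101, 72, 82, 108, 137, 157, 163, 171, 187, 197, 203, 201, 202, 203, 201]
160 [199, 202, 201, 203, 202, 191, 162, 126, 98, 89, 86, 71, 63, 81, 128, 172, 193, 200, 201, 202, 200, 199, 200, 201, 203] [200, 201, 199, 203, 202, 205, 201, 201, 202, 194, 170, 126, 84, 73, 95, 128, 150, 165, 171, 187, 197, 200, 204, 200, 201, 201, 203]
(242.59302325581396, 153.93023255813952) (238, 149, 10, 11) [ 0.57779925 -0.06181833  0.0842    ] [242.91335725 154.18516596]
```

>>> move_arm(
  commands=[
    {"claw":3.8,"translation":[0.7,-0.4,-1],"roll":0},
    {"claw":3.8,"translation":[1.5,-0.9,-1],"roll":0},
    {"claw":3.8,"translation":[2,-1.1,0],"roll":0},
    {"claw":3.8,"translation":[2,-1.1,0],"roll":0},
    {"claw":3.8,"translation":[2,-1.1,0],"roll":0},
    {"claw":3.8,"translation":[1.6,-1,0],"roll":0},
    {"claw":3.8,"translation":[1.2,-0.7,0],"roll":0},
    {"claw":3.8,"translation":[0.5,-0.3,0],"roll":0},
    {"claw":3.8,"translation":[0,0,0],"roll":0},
    {"claw":3.8,"translation":[0,0,0],"roll":0},
    {"claw":3.8,"translation":[0,0,0],"roll":0},
  ],
)

```text
t: 15.5
position: [0.5277, -0.0912, 0.2554]
tcp_rot: [[0.869, 0.494, -0.0], [0.494, -0.869, -0.0], [-0.0, 0.0, -1.0]]
wrist_force: [0.8, 0.1, -0.6]
opening: 0.0378
```

```bash
cat > m.py <<'E'
from h import *
import sys
st,s=snap('wrist',sys.argv[1]);print(st['t'],st['position'],st['opening'],st['wrist_force'].round(1),delta([.5277,-.0893,.175]))
c=cam(st,s);im=np.asarray(s['image']);hsv=cv2.cvtColor(im,cv2.COLOR_RGB2HSV);m=cv2.inRange(hsv,(0,120,40),(10,255,255));m[200:]=0
k,l,ss,cc=cv2.connectedComponentsWithStats(m);i=1+np.argmax(ss[1:,4]);print(cc[i],ss[i])
x,y,w,h=ss[i][:4];X=onz(c,x+(w-1)/2,y+(h-1)/2,.0842);print('tomato',X,'tool',np.array(st['tcp_rot']).T@(X-st['position']))
cv2.imwrite('pics/c'+sys.argv[1],cv2.resize(cv2.imread('pics/'+sys.argv[1])[60:300,130:380],None,fx=2.4,fy=2.4,interpolation=2))
E
python3 m.py w11.png
```

```text
15.5 [ 0.52771199 -0.09117165  0.25544688] 0.0378487870821104 [ 0.8  0.1 -0.6] [ 0.09 -0.16  8.04]
[252.82509506 131.64334601] [ 234  111   39   42 1315]
tomato [ 0.57594082 -0.06142697  0.0842    ] tool [ 0.0566862  -0.00207182  0.17122687]
```

View pics/cw11.png

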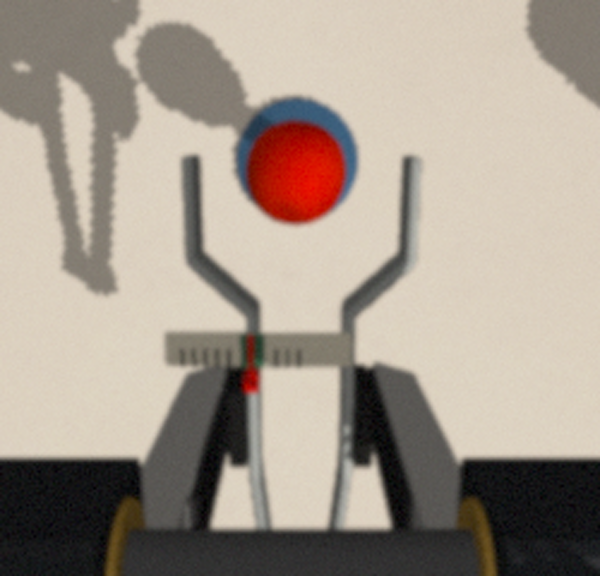

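>>> move_arm(
  commands=[
    {"claw":3.8,"translation":[0,-0.2,1],"roll":0},
    {"claw":3.8,"translation":[0,0,2],"roll":0},
    {"claw":3.8,"translation":[0,0,1.5],"roll":0},
    {"claw":3.8,"translation":[0,0,0.3],"roll":0},
    {"claw":3.8,"translation":[0,0,0],"roll":0},
    {"claw":3.8,"translation":[0,0,0],"roll":0},
    {"claw":3.8,"translation":[0,0,0],"roll":0},
    {"claw":3.8,"translation":[0,0,0],"roll":0},
  ],
)

```text
t: 16.35
position: [0.5275, -0.0884, 0.2079]
tcp_rot: [[0.868, 0.496, 0.001], [0.496, -0.868, -0.0], [0.001, 0.001, -1.0]]
wrist_force: [-0.6, 0.6, -0.2]
opening: 0.0379
```

```bash
python3 m.py w12.png
```

```text
16.35 [ 0.52751369 -0.08841194  0.20785196] 0.037911767426302354 [-0.6  0.6 -0.2] [-0.03  0.09  3.28]
[255.96273917 137.55840886] [ 232  113   49   50 1986]
tomato [ 0.57598927 -0.06132055  0.0842    ] tool [0.05542048 0.0004353  0.12370131]
```

View pics/cw12.png

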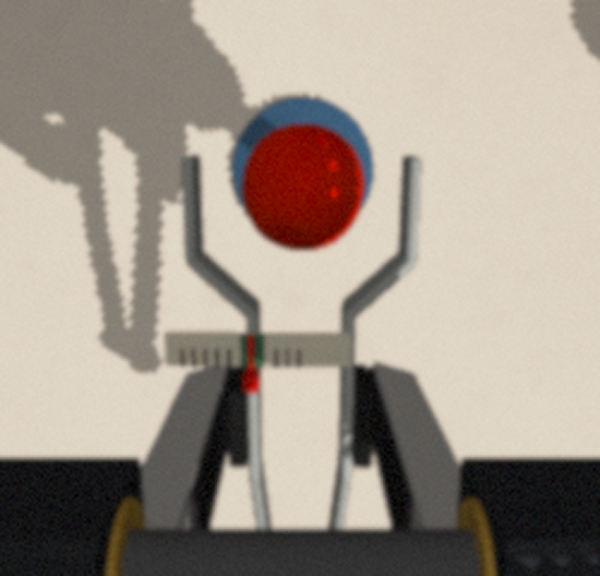

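>>> move_arm(
  commands=[
    {"claw":3.8,"translation":[-0.15,0,0.5],"roll":0},
    {"claw":3.8,"translation":[0,0,1],"roll":0},
    {"claw":3.8,"translation":[0,0,1],"roll":0},
    {"claw":3.8,"translation":[0,0,0.6],"roll":0},
    {"claw":3.8,"translation":[0,0,0.1],"roll":0},
    {"claw":3.8,"translation":[0,0,0],"roll":0},
    {"claw":3.8,"translation":[0,0,0],"roll":0},
    {"claw":3.8,"translation":[0,0,0],"roll":0},
    {"claw":3.8,"translation":[0,0,0],"roll":0},
  ],
)

```text
t: 17.3
position: [0.5261, -0.0891, 0.1756]
tcp_rot: [[0.868, 0.496, 0.001], [0.496, -0.868, 0.0], [0.0, 0.0, -1.0]]
wrist_force: [0.1, 0.3, -0.6]
opening: 0.0381
```

```bash
python3 m.py w13.png
python3 - <<'E'
from h import *
snap('scene','s13.png');snap('side','b13.png')
def cr(f,y0,y1,x0,x1,k):return cv2.resize(cv2.imread('pics/'+f)[y0:y1,x0:x1],None,fx=k,fy=k,interpolation=2)
a=cr('s13.png',150,270,240,340,4);b=cr('b13.png',110,200,200,290,4.4);o=np.zeros((480,800,3),np.uint8);o[:480,:400]=a;o[:396,400:796]=b;cv2.imwrite('pics/c13.png',o)
E
```

```text
17.3 [ 0.52608467 -0.08907133  0.17558445] 0.038134192131822786 [ 0.1  0.3 -0.6] [0.13 0.1  0.06]
[256.08312522 139.09810917] [ 227  110   59   60 2803]
tomato [ 0.57573391 -0.06110447  0.0842    ] tool [0.05693895 0.00031394 0.09141208]
```

View pics/cw13.png

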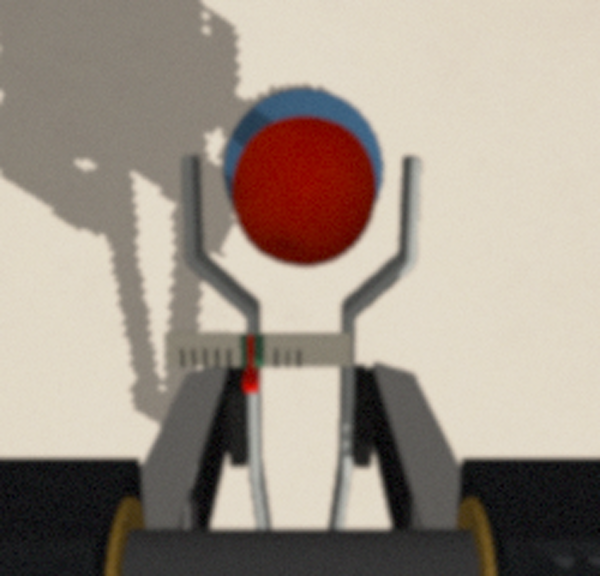

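View pics/c13.png

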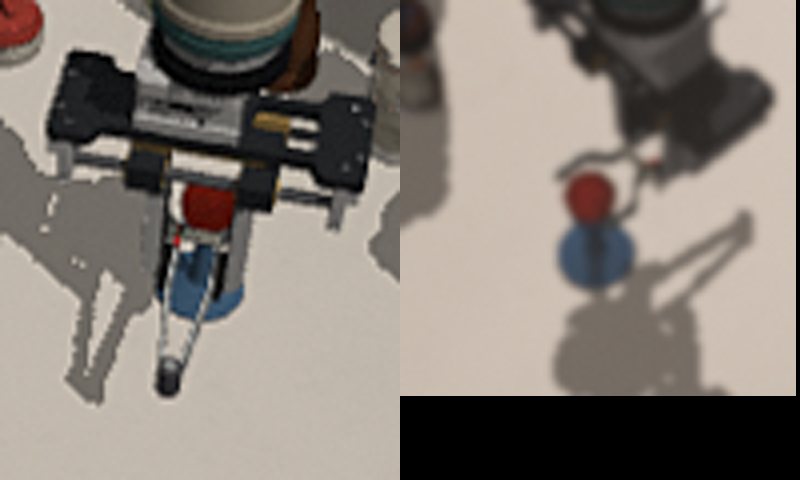

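>>> move_arm(
  commands=[
    {"claw":3.8,"translation":[0,0.1,0.05],"roll":0},
    {"claw":3.8,"translation":[0,0,0],"roll":0},
    {"claw":3.8,"translation":[0,0,0],"roll":0},
    {"claw":3.8,"translation":[0,0,0],"roll":0},
    {"claw":3.8,"translation":[0,0,0],"roll":0},
    {"claw":3.8,"translation":[0,0,0],"roll":0},
  ],
)

```text
t: 18.05
position: [0.5264, -0.0899, 0.1748]
tcp_rot: [[0.868, 0.496, -0.0], [0.496, -0.868, 0.0], [-0.0, -0.0, -1.0]]
wrist_force: [0.8, -0.1, -0.4]
opening: 0.0384
```

```bash
python3 m.py w14.png
```

```text
18.05 [ 0.52638191 -0.08993003  0.17478891] 0.038370506732504805 [ 0.8 -0.1 -0.4] [ 0.14  0.01 -0.02]
[254.60855728 138.91301273] [ 225  109   60   61 2828]
tomato [ 0.57584545 -0.06097625  0.0842    ] tool [ 0.05731716 -0.00060941  0.09058524]
```

View pics/cw14.png

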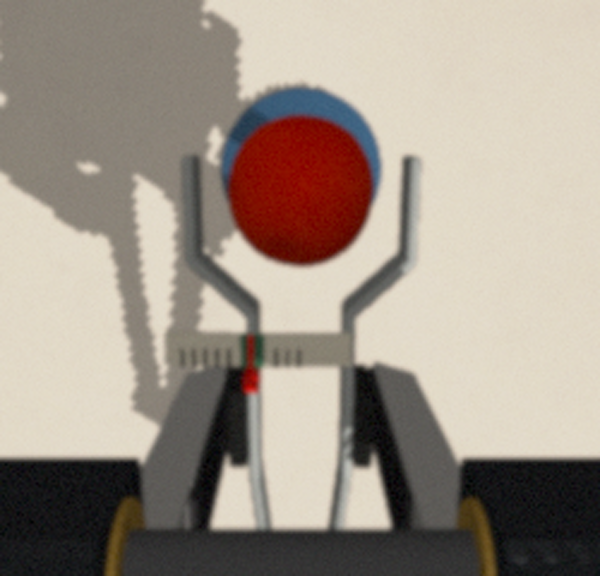

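The tomato is centred at crop x 301, and the tips' inner faces are at about 199 and 403. The pointer stands in the green band.

```bash
python3 -c "
from cell import ctrl
print(ctrl.finish_job())"
```

```text
the job is handed in; nothing more can be done
None
```

I set the single small red tomato in the cup of the blue stand and let go of it. I then picked up the tweezers, squeezed them to a 38 mm pad opening, and handed the job in at about 18 s with their tips astride the tomato.

**Last checks:**
- **Squeeze:** The red pointer stood in the green band, and the gripper opening read 38.4 mm.
- **Centring:** The tomato was within about 1 mm of the middle between the tips, with about 6–7 mm clear on each side. The tip centres were about 1 mm above the tomato's centre.
- **Contact:** The wrist force was only noise (under 1 N), so nothing was being touched.
- **Other things:** I moved nothing else on purpose, but I did not compare before and after pictures of the bystanders.

**Readings that stood out:**
- **While squeezing on the worktop:** The wrist read about 5 N upward. That was gone once the tweezers were lifted.
- **While lowering the tomato:** It met the stand with about 4 N upward and 1.7 N sideways. It stayed in place when I let go.
- **Camera agreement:** The wrist camera and the other measurements differed by up to about 2 mm on the tomato's position. I used the wrist view to centre the tips.

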